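# Clamp a gas-filter housing with a click wrench

### The job

Tighten the lid of the gas-filter housing: fit the click wrench fully down over the blade of the housing's central nut and turn it clockwise (seen from above) until it clicks and gives, then stop at once, because pulling the handle on past the click over-tightens the seal. Let go and leave the wrench standing on the tightened nut, without turning the nut back; leave the glassware and the other things on the desk where they are.

Things in the scene. Friction and masses are not known exactly. Their poses are not given: they have to be found in the camera images.
- wrench_head (a point): The loose click wrench, 0.55 kg, starts upright on the desk. Its head is a steel block 74 (along x) x 27 x 34 mm with flat long sides to pinch; a dark round hub lies on top, with an arm to a dark clutch box (34 x 40 x 32 mm) and the level handle. Point on the head's axis, half-way up, 17 mm above its underside; z up, x along the slot and (unclicked) along the handle, outward. Centre of mass 15 mm towards the handle.
- wrench_slot (a point): Centre of the underside of the wrench head, the mouth of its slot: open downward only, 66 mm long (along x), 15 mm wide, 24 mm deep. It fits over the nut's blade either way round, with 1.5 mm play at each face and 3 mm at each end. Fully down, the head's underside lies flat on the nut's flange, this point 23 mm below point nut.
- wrench_hub (a point): Top centre of the hub (27 mm diameter), the handle's pivot, 47 mm above the head's underside. Head and handle turn as one until about 1.3 N m (11 N pushed squarely at the grip's centre). Then the click: the handle pivots on clockwise about this axis while the head stays, and resistance drops by a third within 0.05 rad; stop at 0.20 rad. Let go, it springs back straight.
- wrench_grip (a point): Centre of the black ribbed round grip (24 mm diameter, 90 mm long, level), 120 mm from the hub's axis and 16 mm above the head's underside: about 73 mm above the desk when seated on the nut; x along the handle, outward. Stop within about 0.15 rad (18 mm here) after the click; 0.18 rad or more out of line with the head counts as over-tightened.
- nut (a point): Top centre of the nut in the middle of the housing, 80 mm above the desk. The nut's upright steel blade is 60 mm long (along x), 12 mm thick and 23 mm high above a flat round flange of 63 mm diameter, with a half-round top edge; z up. The nut turns about this vertical axis, clockwise seen from above to tighten, and does not rise or sink.
- nut_foot (a point): On the nut's axis at the foot of its blade, on the flange's top face, 23 mm below the top. Turned clockwise the nut first runs easily (0.12 N m) for about 0.25 to 0.7 rad, how far cannot be seen; then it seats, the resistance jumps to about 0.8 N m and climbs to the click within about another 0.15 rad. When let go it stays where it is.
- nut_end (a point): One end of the nut's blade, 30 mm from the nut's axis and 6 mm below the blade's top; it goes round with the nut.
- filter_housing: The steel gas-filter housing, fixed to the desk: a round can of 96 mm diameter, 46 mm high, with brass hose nipples sticking out 82 mm to either side along its y axis at 21 mm height; six small screw heads on its lid. Origin at the centre of its underside.
- flask: Bystander: conical side-arm flask with a stopper, 129 mm high, 72 x 89 mm; origin at the underside.
- beaker: Bystander: small clear beaker, 52 mm diameter, 67 mm high; origin at the underside.
- stopper: Bystander: rubber stopper, 30 mm diameter, 38 mm high, standing on the desk; origin at the underside.

How it is judged (in metres and radians):
On the way, in this order (a step that is already met when the one before it is completed fails the run):
1. the wrench head sits fully down on the nut's blade (horizontal distance between wrench_head and nut below 0.006 m and z of nut in the frame of wrench_head between 0.001 and 0.011 m and angle between the x axis of wrench_head and the x axis of nut, either way round below 0.15 rad and angle between wrench_head's own z axis and vertical below 0.12 rad), for 0.2 s.
2. with the head seated on the nut, the wrench clicks (handle broken over by more than 0.04 rad) (all of step 1 and angle between the x axis of wrench_head and the x axis of wrench_grip, either way round above 0.04 rad), for 0.05 s.
At the end, for the whole second after the job is handed in: The wrench stands released and at rest on the nut, head fully down over the blade (axis within 6 mm, no more than 4 mm short of fully down, upright within 0.12 rad), its handle sprung back straight (0.03 rad), and the nut's blade end is still more than 7 mm on from where it started (all of step 1 and angle between the x axis of wrench_head and the x axis of wrench_grip, either way round below 0.03 rad and linear speed of wrench below 0.02 m/s and distance of nut_end from where it was at the start of the episode above 0.007 m); the robot touches nothing.
It fails at once if the handle is pulled on past the click (0.18 rad or more out of line with the head): over-tightened (angle between the x axis of wrench_head and the x axis of wrench_grip, either way round above 0.18 rad).
It fails at once if the flask, beaker or stopper is moved by more than 25 mm or tipped (distance of any of flask, beaker, stopper from where it was at the start of the episode above 0.025 m or angle between any of flask, beaker, stopper's own z axis and vertical above 0.4 rad).
It also fails if it takes over 64 s, if anything falls off the work surface, if the arm or the gripper's body presses on something with over 40 N, if the wrist force passes 120 N, or if a joint passes its speed limit or range.

### The arm

A 6-joint arm with a two-finger parallel gripper is mounted at the origin on a cart in front of the work surface, level with it; the furniture and walls round the work are solid. World frame = base frame: x ahead of the robot, y to its left, z up, the work surface at z = 0. Lengths are in mm, angles in rad, forces in N, time in s.
With the tool pointing down it reaches from about 275 to 1000 mm from the base axis. Payload 8.4 kg.
Tool frame: the origin (TCP) lies between the finger pads; the fingertips stand 22 mm ahead of it and the grasp point (between the pads) lies 3 mm ahead of it; z points along the fingers, y is the line along which they close (so a half turn about z gives the same grasp; the last joint's range is limited). The gripper opens to 85 mm and grips with 20 to 120 N. Pads are 22 mm wide; open, the fingers measure 114 mm over their backs; the gripper's body (76 mm by 85 mm) begins 54 mm behind the grasp point. The pads swing forward as they close: fully open they stand 13 mm farther back than shut.
Start: joints at [1.162, 0.353, 1.633, -0, 1.155, -0.002], TCP at [247.294, 573.998, 253.281] pointing down, gripper open.
Joint ranges: [-2.63, 2.63], [-0.92, 2.1], [0.06, 2.66], [-1.3, 4.44], [0, 2.69], [-3.02, 3.02]. Speed limits (rad/s): [2.22, 2.22, 2.79, 3.14, 3.14, 3.14].

### API

Orientations are given as [roll, pitch, yaw] about the fixed x, y, z axes, in that order (R = Rz(yaw) Ry(pitch) Rx(roll)).
In Python, from rig import r, grab_frame gives the robot as it stands.
- The arm moves only by the shell command python3 -m inch 'ROWS' [FORCE]. ROWS is JSON, a list of rows, each a list of 7 numbers: the turn, a rotation vector about the tool's x, y, z as a fraction of full scale, then the shift along the tool's x, y, z as a fraction of full scale, then the closure, from 0 (fully open) to 1 (shut). In form: [[rx, ry, rz, dx, dy, dz, fingers], ...]. A call has 1 to 8 rows; each row shifts and turns the commanded pose from where the row before left it, along the tool's axes as they then stand; what a row does not reach is not made up. Full scale, the value 1, is 2.5 cm for a shift and pi rad for a turn. A row lasts 1/12 s, in which the tool goes at most 41.7 mm and 7.16 degrees, less where a joint would pass 70% of its speed; a pose out of reach is approached as far as the arm can. A call with a number of a shift or a turn outside -1 to 1 is refused whole. A call with a gripper value outside its range is refused whole. The fingers move at their own pace and stop on an object; FORCE is the grip in N (left out, the last holds). Time passes only in rows, so rows that do not move let the fingers close. It gives the time, the measured TCP pose, the force, the opening and the grip force at its end, in the units of the state.
- r.sense(): the state, without advancing time (a new reading comes with each control period).
- grab_frame(name): name is "side" or "top"; returns a dict with "pixels" (384x512x3 uint8, red, green, blue), "z_map" (384x512 float32, mm along the optical axis (not along the pixel's ray), 0 where there is no reading), "vertical_fov" (degrees; the focal length in pixels is half the picture's height over the tangent of half this angle, whatever the lens; pixels are square), "cx", "cy" (the principal point, pixels), "cam_to_world" (4x4, takes a point from camera to world coordinates). Camera axes: x right, y down, z forward; pixel columns grow to the right and rows downward; lengths in mm; the calibration is good to about 2 mm. A picture is of the moment at which its call begins.
- r.sign_off(): hands the job in; it is judged then, once.
The state is a dict: "clock": time; "qpos": joint angles; "qvel": joint speeds; "joint_efforts": joint torques, N m; "eef_pos": TCP position; "tcp_rot": TCP orientation; "contact_force": force on the tool from outside, world axes, zero at the start; "wrist_torque": the same for the moment, N m; "opening": opening from 0.0 (shut) to 1.0 (fully open); "grasp_force": force on a finger pad.
Only numpy, scipy, OpenCV 4.12 (cv2) and the standard library are available. Lean on these libraries where they do the work, as an engineer would, in place of code of your own. Each camera call takes 0.05 s, during which the arm holds its last target. There are 200 camera calls.

## Working session

There is one attempt and no reset: what is moved stays moved. The work goes in short steps, Python scripts to look and compute and a shell command to move; the robot and the scene stay as the last step left them, time stands still between calls to the robot, and variables do not carry over. Pictures are saved under pics/ and viewed, at most 10 in all, crops included, and the job is handed in when it is done.

```bash
ls; mkdir -p pics
cat > h.py <<'E'
import numpy as np,cv2
from rig import r,grab_frame
def pts(f):
    z=f["z_map"];h,w=z.shape;fl=h/2/np.tan(np.radians(f["vertical_fov"])/2)
    v,u=np.mgrid[:h,:w];P=np.stack([(u-f["cx"])/fl*z,(v-f["cy"])/fl*z,z],-1)
    T=np.array(f["cam_to_world"]);return P@T[:3,:3].T+T[:3,3]
E
python3 - <<'E'
from h import *
s=r.sense();print(s)
for n in("top","side"):
    f=grab_frame(n);cv2.imwrite(f"pics/{n}0.png",f["pixels"][...,::-1]);np.savez(f"{n}0.npz",P=pts(f),I=f["pixels"])
    print(n,f["vertical_fov"],np.round(f["cam_to_world"],3).tolist())
E
```

```text
pics
{'clock': 0.0, 'qpos': array([ 1.16160066e+00,  3.53621681e-01,  1.63415073e+00,  1.23203942e-05,
        1.15516255e+00, -2.39257906e-03]), 'qvel': array([ 0.00104671, -0.00182324,  0.00074415,  0.00106335,  0.00062449,
       -0.00042118]), 'joint_efforts': array([-6.17397154e-05, -6.05242538e+01, -3.42076313e+01,  7.11045891e-05,
        9.26282723e-03,  9.54760111e-07]), 'eef_pos': array([247.11363808, 573.59175899, 252.57107616]), 'tcp_rot': array([-3.14025038e+00, -1.44762881e-05,  2.73478457e+00]), 'contact_force': array([ 0.12147693,  0.36045587, -0.36382678]), 'wrist_torque': array([-0.04105517, -0.02242438, -0.02591236]), 'grasp_force': 0.0, 'opening': 1.0019342119452692}
top 53.34585208018771 [[-0.012, -0.988, 0.157, 411.845], [-1.0, 0.008, -0.028, -113.392], [0.026, -0.157, -0.987, 1045.986], [0.0, 0.0, 0.0, 1.0]]
side 43.775007454341306 [[-0.954, -0.156, 0.256, 327.845], [-0.3, 0.492, -0.817, 661.315], [0.002, -0.857, -0.516, 565.295], [0.0, 0.0, 0.0, 1.0]]
```

View pics/top0.png

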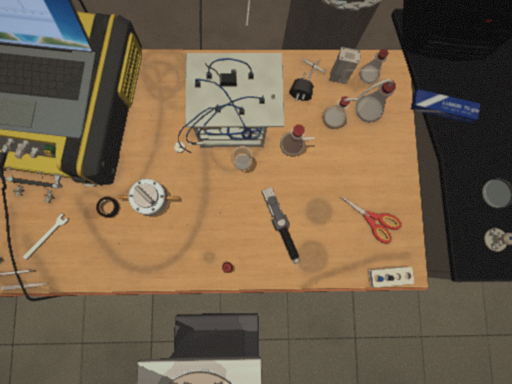

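View pics/side0.png

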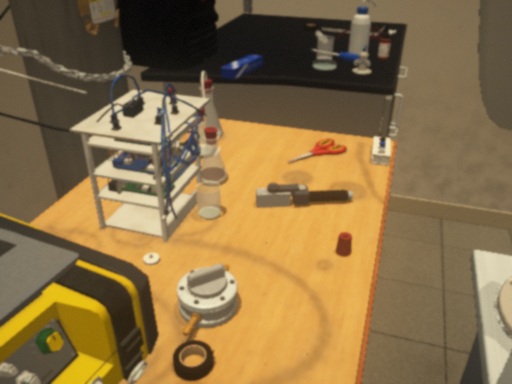

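The top view shows the housing at about (147,197), the wrench with its head end near (270,197) and grip near (288,243), the beaker at (243,158), the stopper at (227,267) and the flask at (293,145). The side view shows the nut blade at (208,278), and the wrench from its head at (268,197) to its grip at (330,197). Next I'll measure the wrench and nut from depth.

```bash
cat > m.py <<'E'
from h import *
def line(Q,t):
    if len(Q)<5: print(t,len(Q));return
    (cx,cy),(w,h),a=cv2.minAreaRect(Q[:,:2].astype(np.float32))
    c=Q[:,:2].mean(0);d=np.linalg.svd(Q[:,:2]-c)[2][0]
    print(t,len(Q),"mean",Q.mean(0).round(1),"rectc",round(cx,1),round(cy,1),"size",round(w,1),round(h,1),"ang",round(np.arctan2(d[1],d[0]),3),"zmed",np.median(Q[:,2]).round(1),"zmax",Q[:,2].max().round(1))
E
python3 - <<'E'
from m import *
for n,b,hb in(("top",(255,180,305,270),(115,170,185,225)),("side",(250,175,360,215),(170,255,245,335))):
    d=np.load(n+"0.npz");P,I=d["P"],d["I"].astype(int)
    def sel(b):return P[b[1]:b[3],b[0]:b[2]].reshape(-1,3),I[b[1]:b[3],b[0]:b[2]].reshape(-1,3)
    W,C=sel(b);m=W[:,2]>8;W,C=W[m],C[m];g=C.sum(1)
    sat=C.max(1)-C.min(1)
    line(W,n+" wrench all");line(W[g<130],n+" dark");line(W[(g>250)&(sat<50)&(W[:,2]>26)&(W[:,2]<39)],n+" steel");line(W[W[:,2]>40],n+" high")
    H,C=sel(hb);line(H[H[:,2]>68],n+" blade");line(H[(H[:,2]>42)&(H[:,2]<50)],n+" lid")
    for t in range(0,60,5):print(t,((W[:,2]>=t)&(W[:,2]<t+5)).sum(),end=' ')
    S=8;cv2.imwrite(f"pics/{n}z.png",cv2.resize(d["I"][b[1]:b[3],b[0]:b[2],::-1],None,fx=6,fy=6,interpolation=cv2.INTER_CUBIC))
d=np.load("top0.npz")["P"]
for t,(u,v) in dict(beaker=(243,158),stopper=(227,267),flask=(297,130),desk=(200,240)).items():print(t,d[v,u].round())
E
```

```text
top wrench all 859 mean [ 500.5 -214.4   44.6] rectc 499.5 -199.8 size 150.8 194.6 ang -2.779 zmed 33.3 zmax 1046.0
top dark 230 mean [ 448.6 -235.9   30. ] rectc 427.9 -181.3 size 84.3 138.4 ang -2.745 zmed 25.7 zmax 1046.0
top steel 165 mean [ 555.6 -193.4   34. ] rectc 543.8 -200.9 size 109.1 34.0 ang -2.793 zmed 34.0 zmax 38.8
top high 237 mean [ 531.7 -199.2   86.9] rectc 480.6 -180.9 size 66.8 180.8 ang 2.764 zmed 44.3 zmax 1046.0
top blade 134 mean [546.4  94.2 244. ] rectc 498.1 27.4 size 329.7 18.8 ang 0.993 zmed 79.0 zmax 1046.0
top lid 531 mean [572.8 135.7  45.7] rectc 581.5 163.2 size 145.6 94.3 ang 2.322 zmed 45.7 zmax 49.9
0 0 5 3 10 17 15 32 20 146 25 157 30 150 35 117 40 137 45 76 50 14 55 0 side wrench all 1442 mean [ 504.2 -193.8   33.4] rectc 463.8 207.8 size 206.2 924.1 ang -1.452 zmed 25.8 zmax 565.3
side dark 0
side steel 215 mean [ 541.1 -188.8   32.5] rectc 537.2 -194.2 size 109.2 22.8 ang 0.34 zmed 32.4 zmax 38.7
side high 232 mean [ 520.8 -132.1   84.2] rectc 451.1 225.8 size 81.6 901.6 ang -1.334 zmed 43.4 zmax 565.3
side blade 348 mean [559.  170.7 102.1] rectc 466.8 399.0 size 57.7 590.9 ang -1.136 zmed 76.3 zmax 565.3
side lid 995 mean [566.5 154.9  45.1] rectc 572.9 140.8 size 95.4 92.0 ang -2.773 zmed 45.1 zmax 50.0
0 0 5 60 10 171 15 188 20 241 25 220 30 211 35 119 40 152 45 60 50 2 55 0 beaker [ 686. -118.    7.]
stopper [387. -72.  -2.]
flask [ 725. -253.  130.]
desk [460.   1.   1.]
```

View pics/topz.png

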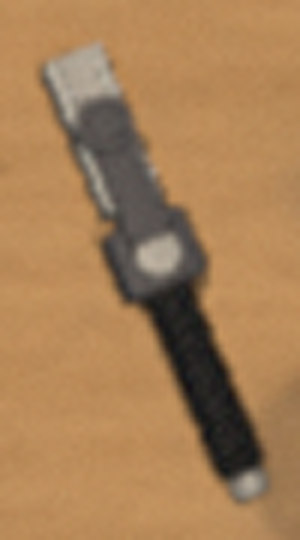

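The crop shows the hub at crop (105,128), i.e. pixel (272.5,201). The clutch box is at crop (158,255), and the grip runs from (175,300) to (240,470) with a steel end cap. I'll refine this with invalid depths removed.

Run:
```python
from m import *
for n,b,hb,hp in(("top",(255,180,305,270),(115,170,185,225),(272.5,201.3)),("side",(250,175,360,215),(170,255,245,335),None)):
    d=np.load(n+"0.npz");P,I=d["P"],d["I"].astype(int)
    def sel(b):return P[b[1]:b[3],b[0]:b[2]].reshape(-1,3),I[b[1]:b[3],b[0]:b[2]].reshape(-1,3)
    W,C=sel(b);m=(W[:,2]>12)&(W[:,2]<60);W,C=W[m],C[m];g=C.sum(1)
    line(W,n+" all");line(W[W[:,0]<480],n+" handle<480");line(W[W[:,0]>515],n+" head")
    line(W[(W[:,2]>43)&(W[:,0]>515)],n+" hub")
    H,C=sel(hb);H=H[H[:,2]<95];B=H[H[:,2]>68];line(B,n+" blade")
    line(H[(H[:,2]>74)],n+" bladetop");line(H[(H[:,2]>53)&(H[:,2]<61)],n+" flange")
    cv2.imwrite(f"pics/{n}h.png",cv2.resize(d["I"][hb[1]:hb[3],hb[0]:hb[2],::-1],None,fx=6,fy=6,interpolation=cv2.INTER_CUBIC))
f=grab_frame("top");fl=192/np.tan(np.radians(f["vertical_fov"])/2);T=np.array(f["cam_to_world"])
def ray(u,v,z):
    d=T[:3,:3]@[(u-f["cx"])/fl,(v-f["cy"])/fl,1];return (T[:3,3]+d*(z-T[2,3])/d[2]).round(1)
print("hub ray",ray(272.5,201.3,47),"box",ray(255+158/6,180+255/6,40),"cap",ray(255+248/6,180+482/6,16))
```

```text
top all 842 mean [ 501.3 -215.8   32.9] rectc 496.1 -219.1 size 211.6 39.6 ang -2.759 zmed 33.3 zmax 53.3
top handle<480 288 mean [ 439.5 -240.5   24.4] rectc 439.7 -241.5 size 90.2 24.3 ang -2.743 zmed 24.9 zmax 31.0
top head 353 mean [ 553.5 -195.6   39.1] rectc 552.0 -197.7 size 92.5 31.6 ang -2.709 zmed 41.0 zmax 53.3
top hub 141 mean [ 546.6 -199.5   46.2] rectc 542.3 -200.0 size 63.5 25.5 ang -2.733 zmed 45.7 zmax 53.3
top blade 111 mean [574.2 137.2  77.8] rectc 575.0 138.3 size 58.9 11.9 ang -2.315 zmed 78.5 zmax 82.7
top bladetop 100 mean [574.4 137.3  78.4] rectc 575.0 138.2 size 58.9 11.4 ang -2.333 zmed 78.7 zmax 82.7
top flange 329 mean [574.4 137.7  56.8] rectc 574.9 137.8 size 60.5 61.5 ang -0.831 zmed 56.7 zmax 60.9
side all 1299 mean [ 506.9 -204.8   28.3] rectc 492.1 -215.5 size 211.9 37.5 ang -2.757 zmed 26.6 zmax 51.1
side handle<480 381 mean [ 438.4 -233.9   21.3] rectc 438.4 -237.9 size 95.5 22.0 ang -2.743 zmed 22.2 zmax 28.9
side head 639 mean [ 551.6 -187.8   31.6] rectc 551.9 -194.2 size 85.0 31.4 ang -2.775 zmed 32.2 zmax 51.1
side hub 108 mean [ 547.4 -194.6   45.7] rectc 540.4 -199.0 size 61.5 23.0 ang -2.7 zmed 45.3 zmax 51.1
side blade 329 mean [572.3 142.4  75.4] rectc 573.1 140.1 size 59.8 14.1 ang 0.794 zmed 76.0 zmax 81.3
side bladetop 217 mean [572.3 141.   77.5] rectc 572.5 140.2 size 58.4 13.8 ang 0.801 zmed 77.6 zmax 81.3
side flange 493 mean [564.7 149.8  56.4] rectc 573.5 143.5 size 54.2 62.7 ang -2.45 zmed 56.3 zmax 60.9
hub ray [ 557.4 -194.4   47. ] box [ 501.6 -217.2   40. ] cap [ 402.3 -257.4   16. ]
```

Run:
```python
import cv2,numpy as np
a=cv2.imread("pics/toph.png");b=cv2.imread("pics/sideh.png")
h=max(a.shape[0],b.shape[0]);o=np.zeros((h,a.shape[1]+b.shape[1],3),np.uint8);o[:a.shape[0],:a.shape[1]]=a;o[:b.shape[0],a.shape[1]:]=b
cv2.imwrite("pics/nut.png",cv2.resize(o,None,fx=.9,fy=.9));print(o.shape,a.shape)
```

```text
(480, 870, 3) (330, 420, 3)
```

View pics/nut.png

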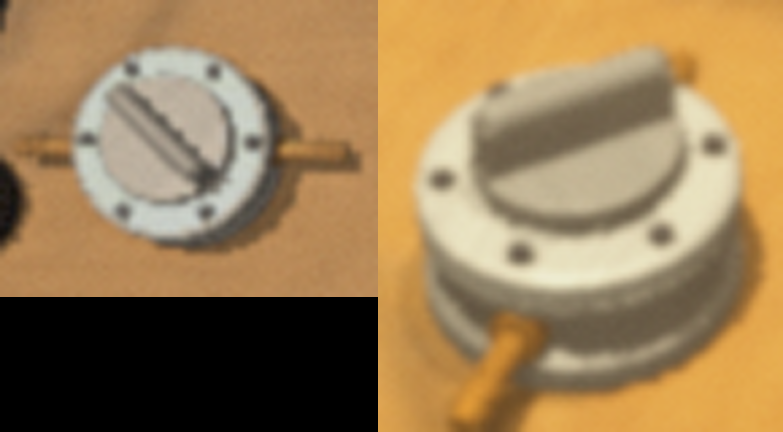

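The nut centre is at about (574.5,139), with the blade at yaw about 0.80 and its top at z 79. The wrench hub is at about (557,-193), with the handle at yaw -2.75. The sizes match the data (211 mm long, 59 x 12 mm blade, 80 mm high). I'll go over the wrench now.

```bash
python3 -m inch '[[0,0,0,-0.98,-0.97,0,0],[0,0,0,-0.98,-0.97,0,0],[0,0,0,-0.98,-0.97,0,0],[0,0,0,-0.98,-0.97,0,0],[0,0,0,-0.98,-0.97,0,0],[0,0,0,-0.98,-0.97,0,0],[0,0,0,-0.98,-0.97,0,0],[0,0,0,-0.98,-0.97,0,0]]' 90
python3 -m inch '[[0,0,0,-0.98,-0.97,0,0],[0,0,0,-0.98,-0.97,0,0],[0,0,0,-0.98,-0.97,0,0],[0,0,0,-0.98,-0.97,0,0],[0,0,0,-0.98,-0.97,0,0],[0,0,0,-0.98,-0.97,0,0],[0,0,0,-0.98,-0.97,0,0],[0,0,0,-0.98,-0.97,0,0]]'
python3 -m inch '[[0,0,0,-0.98,-0.97,0,0],[0,0,0,-0.98,-0.97,0,0],[0,0,0,-0.98,-0.97,0,0],[0,0,0,-0.98,-0.97,0,0],[0,0,0,-0.98,-0.97,0,0],[0,0,0,-0.98,-0.97,0,0],[0,0,0,-0.98,-0.97,0,0],[0,0,0,-0.98,-0.97,0,0]]'
python3 -m inch '[[0,0,0.039,0,0,0,0],[0,0,0.039,0,0,0,0],[0,0,0.039,0,0,0,0],[0,0,0.039,0,0,0,0],[0,0,0.039,0,0,0,0],[0,0,0.039,0,0,0,0],[0,0,0.039,0,0,0,0],[0,0,0.039,0,0,0,0]]'
python3 -m inch '[[0,0,0.039,0,0,0,0],[0,0,0.039,0,0,0,0],[0,0,0.039,0,0,0,0],[0,0,0.039,0,0,0,0],[0,0,0.039,0,0,0,0],[0,0,0.039,0,0,0,0],[0,0,0.039,0,0,0,0],[0,0,0.039,0,0,0,0]]'
python3 -m inch '[[0,0,0.039,0,0,0,0],[0,0,0.039,0,0,0,0],[0,0,0.039,0,0,0,0],[0,0,0,0,0,0,0],[0,0,0,0,0,0,0]]'
```

```text
clock: 0.82
eef_pos: [350.7, 316.6, 253.2]
tcp_rot: [-3.141, 0.0, 2.735]
contact_force: [-0.0, 0.4, 0.7]
opening: 1.0
grasp_force: 0.0
clock: 1.48
eef_pos: [454.0, 60.8, 253.3]
tcp_rot: [3.142, 0.0, 2.735]
contact_force: [-0.1, -0.1, -0.8]
opening: 1.001
grasp_force: 0.0
clock: 2.15
eef_pos: [557.2, -194.9, 253.1]
tcp_rot: [3.142, -0.0, 2.735]
contact_force: [0.6, 0.2, -0.0]
opening: 1.002
grasp_force: 0.0
clock: 2.82
eef_pos: [556.9, -193.1, 253.0]
tcp_rot: [-3.141, -0.0, 1.749]
contact_force: [0.2, -0.1, 1.1]
opening: 1.005
grasp_force: 0.0
clock: 3.48
eef_pos: [556.8, -193.1, 253.0]
tcp_rot: [-3.141, 0.0, 0.768]
contact_force: [-0.0, -0.4, -0.6]
opening: 1.003
grasp_force: 0.0
clock: 3.9
eef_pos: [556.9, -193.1, 253.1]
tcp_rot: [-3.141, 0.0, 0.411]
contact_force: [0.1, -0.1, -1.2]
opening: 1.0
grasp_force: 0.0
```

```bash
python3 -m inch '[[0,0,0.006,-0.16,0,1,0],[0,0,0,0,0,1,0],[0,0,0,0,0,1,0],[0,0,0,0,0,1,0],[0,0,0,0,0,1,0],[0,0,0,0,0,1,0],[0,0,0,0,0,1,0],[0,0,0,0,0,0.8,0]]'
python3 -m inch '[[0,0,0,0,0,0.4,0],[0,0,0,0,0,0.4,0],[0,0,0,0,0,0.4,0],[0,0,0,0,0,0,0.3],[0,0,0,0,0,0,1],[0,0,0,0,0,0,1],[0,0,0,0,0,0,1],[0,0,0,0,0,0,1]]' 90
python3 -m inch '[[0,0,0,0,0,0,1],[0,0,0,0,0,0,1],[0,0,0,0,0,0,1],[0,0,0,0,0,0,1]]' 90
```

```text
clock: 4.57
eef_pos: [552.7, -194.5, 56.4]
tcp_rot: [-3.141, 0.001, 0.393]
contact_force: [-0.6, -0.2, 0.9]
opening: 0.999
grasp_force: 0.0
clock: 5.23
eef_pos: [554.3, -195.2, 29.5]
tcp_rot: [3.14, -0.002, 0.388]
contact_force: [-12.3, 2.2, 41.9]
opening: 0.306
grasp_force: 87.4
clock: 5.57
eef_pos: [554.4, -195.3, 29.6]
tcp_rot: [3.14, -0.002, 0.388]
contact_force: [-0.8, -2.1, 6.2]
opening: 0.308
grasp_force: 89.5
```

```bash
python3 -m inch '[[0,0,0,0,0,-0.3,1],[0,0,0,0,0,-0.6,1],[0,0,0,0,0,-0.8,1],[0,0,0,0,0,-0.8,1],[0,0,0,0,0,-0.8,1],[0,0,0,0,0,-0.8,1],[0,0,0,0,0,-0.6,1],[0,0,0,0,0,-0.3,1]]'
python3 -m inch '[[0,0,0,0.18,-0.38,0,1],[0,0,0,0.36,-0.755,0,1],[0,0,0,0.36,-0.755,0,1],[0,0,0,0.36,-0.755,0,1],[0,0,0,0.36,-0.755,0,1],[0,0,0,0.36,-0.755,0,1],[0,0,0,0.36,-0.755,0,1],[0,0,0,0.36,-0.755,0,1]]'
python3 -m inch '[[0,0,0,0.36,-0.755,0,1],[0,0,0,0.36,-0.755,0,1],[0,0,0,0.36,-0.755,0,1],[0,0,0,0.36,-0.755,0,1],[0,0,0,0.36,-0.755,0,1],[0,0,0,0.36,-0.755,0,1],[0,0,0,0.36,-0.755,0,1],[0,0,0,0.36,-0.755,0,1]]'
python3 -m inch '[[0,0,0,0,-0.35,0,1],[0,0,-0.0325,0,0,0,1],[0,0,-0.0325,0,0,0,1],[0,0,-0.0325,0,0,0,1],[0,0,-0.033,0,0,0,1],[0,0,0,0,0,0,1],[0,0,0,0,0,0,1]]'
python3 - <<'E'
from h import *
for n in("top","side"):
    f=grab_frame(n);cv2.imwrite(f"pics/{n}1.png",f["pixels"][...,::-1]);np.savez(f"{n}1.npz",P=pts(f),I=f["pixels"])
a=cv2.imread("pics/side1.png")[130:380,110:330];b=cv2.imread("pics/top1.png")[130:255,85:230]
a=cv2.resize(a,(440,500));b=cv2.resize(b,None,fx=2.4,fy=2.4);o=np.zeros((500,790,3),np.uint8);o[:,:440]=a;o[:b.shape[0],440:440+b.shape[1]]=b;cv2.imwrite("pics/c1.png",o)
E
```

```text
clock: 6.23
eef_pos: [553.7, -194.8, 155.4]
tcp_rot: [3.14, -0.001, 0.388]
contact_force: [-0.1, 0.1, -5.7]
opening: 0.306
grasp_force: 89.2
clock: 6.9
eef_pos: [561.0, -36.4, 152.0]
tcp_rot: [-3.14, 0.002, 0.388]
contact_force: [-0.0, 0.1, -5.3]
opening: 0.304
grasp_force: 89.3
clock: 7.57
eef_pos: [570.3, 130.3, 151.9]
tcp_rot: [-3.141, 0.003, 0.388]
contact_force: [0.3, -0.0, -6.6]
opening: 0.305
grasp_force: 89.3
clock: 8.15
eef_pos: [567.5, 136.9, 152.5]
tcp_rot: [-3.141, 0.001, 0.795]
contact_force: [-0.1, 0.7, -5.4]
opening: 0.304
grasp_force: 89.5
```

View pics/c1.png

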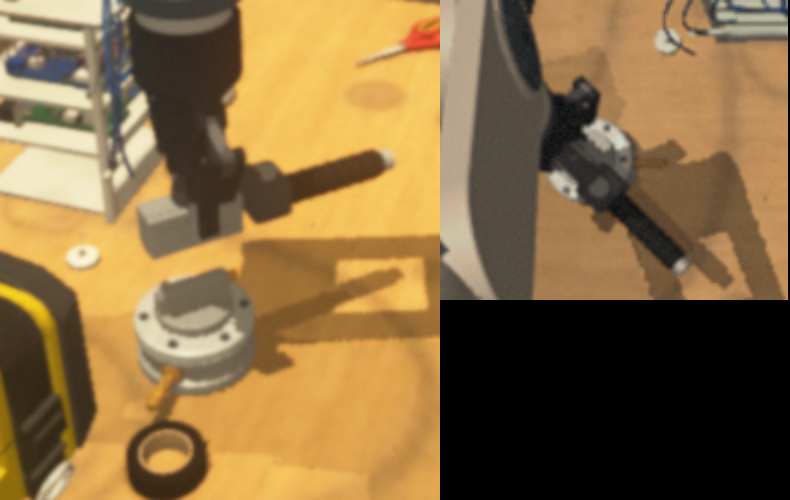

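The crop shows the wrench held level with its head directly above the blade, the head face at crop (140–245,190–255). I'll compare head and blade in the same side view.

Run:
```python
from m import *
P=np.load("side1.npz");I=P["I"].astype(int);P=P["P"]
ey=.795;ex=np.array([np.cos(ey),np.sin(ey)]);pw=np.array([-ex[1],ex[0]]);t=np.array([567.5,136.9])
def rep(Q,n):
    D=Q[:,:2]-t;print(n,len(Q),"along",np.percentile(D@ex,[0,1,5,50,95,99,100]).round(1),"perp",np.percentile(D@pw,[1,5,25,50,75,95,99]).round(1),"z",np.percentile(Q[:,2],[1,5,50,95,99]).round(1))
    return D@ex,D@pw
Q=P[215:265,165:240].reshape(-1,3);C=I[215:265,165:240].reshape(-1,3)
m=(C.sum(1)>200)&(C.max(1)-C.min(1)<60)&(Q[:,2]>115)&(Q[:,2]<165);H=Q[m];a,b=rep(H,"head")
F=H[(H[:,2]>128)&(H[:,2]<150)];a,b=rep(F,"face");
k=np.polyfit(a,b,1);res=b-np.polyval(k,a);g=abs(res)<4;print("face ang off",np.polyfit(a[g],b[g],1))
lo=[(round(x),H[(a2:=((H[:,:2]-t)@ex))//8==x//8][:,2].min().round(1)) for x in range(0,50,8)];print("bottom z",lo)
Q=P[255:335,170:245].reshape(-1,3);B=Q[(Q[:,2]>72)&(Q[:,2]<90)];rep(B,"blade");line(B,"b")
T=np.load("side0.npz")["P"][255:335,170:245].reshape(-1,3);rep(T[(T[:,2]>72)&(T[:,2]<90)],"blade0")
P=np.load("top1.npz")["P"][150:260,140:230].reshape(-1,3);G=P[(P[:,2]>125)&(P[:,2]<165)&(P[:,0]<510)];line(G,"grip top")
```

```text
head 949 along [-53.  -32.7 -28.   19.   41.1  41.6  42. ] perp [-8.7 -4.4 10.5 13.9 14.9 20.2 26.2] z [125.5 127.3 146.  158.  163.2]
face 509 along [-41.9 -38.7 -28.3  15.7  41.2  41.6  41.7] perp [-4.6  2.5 13.5 14.3 15.3 20.3 25.3] z [128.3 129.2 138.8 149.  149.7]
face ang off [-0.01601089 14.43596697]Traceback (most recent call last):
  File "<stdin>", line 11, in <module>
    return umr_minimum(a, axis, None, out, keepdims, initial, where)
ValueError: zero-size array to reduction operation minimum which has no identity
```

Run:
```python
from m import *
P=np.load("side1.npz");I=P["I"].astype(int);P=P["P"]
ey=.795;ex=np.array([np.cos(ey),np.sin(ey)]);pw=np.array([-ex[1],ex[0]]);t=np.array([567.5,136.9])
def rep(Q,n):
    D=Q[:,:2]-t;print(n,len(Q),"along",np.percentile(D@ex,[0,1,5,50,95,99,100]).round(1),"perp",np.percentile(D@pw,[1,5,25,50,75,95,99]).round(1),"z",np.percentile(Q[:,2],[1,5,50,95,99]).round(1))
    return D@ex,D@pw
Q=P[215:265,165:240].reshape(-1,3);C=I[215:265,165:240].reshape(-1,3)
D=Q[:,:2]-t;a=D@ex;b=D@pw
for x in range(-32,44,6):
    m=(a>=x)&(a<x+6)&(abs(b-14)<3)&(Q[:,2]>110)
    if m.sum()>3: print(x,m.sum(),Q[m,2].min().round(1),np.percentile(Q[m,2],95).round(1),np.median(b[m]).round(1))
for n in("side0","side1","top0"):
    B=np.load(n+".npz")["P"]
    B=(B[255:335,170:245] if n[0]=="s" else B[170:225,115:185]).reshape(-1,3)
    B=B[(B[:,2]>74)&(B[:,2]<90)];rep(B,n+" blade");line(B,n)
    D=(B[:,:2]-t)@ex; k=[(x,np.round(((B[(D>=x)&(D<x+10)][:,:2]-t)@pw).mean(),1)) for x in range(-20,30,10)];print(k)
G=np.load("top1.npz")["P"][150:260,140:230].reshape(-1,3);line(G[(G[:,2]>115)&(G[:,2]<165)&(G[:,0]<500)],"grip top")
```

```text
-32 72 122.0 155.6 14.2
-26 63 122.8 152.4 14.4
-20 61 123.0 152.8 14.4
-14 6 122.5 144.5 13.7
-8 4 122.4 125.1 14.6
-2 6 122.7 126.1 14.6
4 12 121.9 136.5 14.1
10 100 121.9 168.9 13.9
16 72 123.5 155.9 14.2
22 80 122.4 155.8 14.1
28 77 123.6 155.7 14.4
34 83 121.9 155.8 14.1
40 27 124.1 155.2 13.6
side0 blade 217 along [-23.4 -22.  -19.2   6.2  32.   34.4  35.2] perp [-7.1 -5.6 -2.5  0.1  1.6  3.6  4.4] z [74.2 74.6 77.6 80.  80.7]
side0 217 mean [572.3 141.   77.5] rectc 572.5 140.2 size 58.4 13.8 ang 0.801 zmed 77.6 zmax 81.3
[(-20, np.float64(-0.4)), (-10, np.float64(-0.7)), (0, np.float64(-0.3)), (10, np.float64(-0.1)), (20, np.float64(-0.2))]
side1 blade 216 along [-23.7 -22.5 -19.7   6.2  31.9  34.   35.2] perp [-6.4 -5.9 -2.5 -0.3  1.7  3.4  4.2] z [74.2 74.5 77.5 79.6 80.2]
side1 216 mean [572.3 141.   77.3] rectc 572.7 139.9 size 58.5 13.6 ang 0.804 zmed 77.5 zmax 80.5
[(-20, np.float64(-0.7)), (-10, np.float64(-1.1)), (0, np.float64(-0.2)), (10, np.float64(-0.2)), (20, np.float64(-0.1))]
top0 blade 100 along [-23.2 -22.8 -20.3   5.3  31.5  34.6  35.7] perp [-10.6  -9.2  -7.5  -4.1  -2.1  -0.    1.5] z [74.2 75.  78.7 81.5 82. ]
top0 100 mean [574.4 137.3  78.4] rectc 575.0 138.2 size 58.9 11.4 ang -2.333 zmed 78.7 zmax 82.7
[(-20, np.float64(-5.3)), (-10, np.float64(-4.7)), (0, np.float64(-4.8)), (10, np.float64(-4.3)), (20, np.float64(-4.3))]
grip top 310 mean [474.5  41.9 147.5] rectc 477.6 44.6 size 81.1 23.3 ang -2.293 zmed 148.1 zmax 154.9
```

Run:
```python
from m import *
ey=.795;ex=np.array([np.cos(ey),np.sin(ey)]);pw=np.array([-ex[1],ex[0]]);t=np.array([567.5,136.9])
for n in("side0","side1"):
    B=np.load(n+".npz")["P"][255:335,170:245].reshape(-1,3);D=B[:,:2]-t;a=D@ex;b=D@pw
    for x in(-20,-10,0,10,20):
        m=(B[:,2]>60)&(B[:,2]<73)&(a>x)&(a<x+10)&(abs(b)<12);print(n,x,m.sum(),np.percentile(b[m],[25,50,75]).round(1))
    m=(B[:,2]>62)&(B[:,2]<71)&(abs(b)<12);print(np.percentile(a[m],[1,99]).round(1))
```

```text
side0 -20 33 [1.9 2.2 3.1]
side0 -10 40 [2.  2.7 3.3]
side0 0 41 [2.1 2.8 3.3]
side0 10 40 [2.  2.6 3.3]
side0 20 37 [2.2 2.5 3.2]
[-23.1  35.1]
side1 -20 41 [2.1 2.5 2.9]
side1 -10 38 [2.  2.5 3.1]
side1 0 38 [1.9 2.8 3.3]
side1 10 37 [1.8 2.4 3.2]
side1 20 42 [2.4 2.8 3.3]
[-23.2  35.2]
```

```bash
python3 -m inch '[[0,0,-0.002,0.04,0.165,0,1],[0,0,0,0,0,0.6,1],[0,0,0,0,0,0.6,1],[0,0,0,0,0,0.4,1],[0,0,0,0,0,0.2,1],[0,0,0,0,0,0.1,1],[0,0,0,0,0,0.1,1]]'
python3 -m inch '[[0,0,0,0,0,0.1,1],[0,0,0,0,0,0.1,1]]'
```

```text
clock: 8.83
eef_pos: [572.3, 134.8, 103.2]
tcp_rot: [3.142, -0.0, 0.804]
contact_force: [-0.2, -0.8, -6.4]
opening: 0.302
grasp_force: 89.5
clock: 9.0
eef_pos: [572.6, 135.0, 98.7]
tcp_rot: [3.141, -0.001, 0.804]
contact_force: [-0.6, 0.8, -5.6]
opening: 0.299
grasp_force: 89.5
```

```bash
python3 -m inch '[[0,0,0,0,0,0.12,1],[0,0,0,0,0,0.12,1],[0,0,0,0,0,0.08,1]]'
python3 -m inch '[[0,0,0,0,0,0.08,1],[0,0,0,0,0,0.08,1],[0,0,0,0,0,0,1]]'
```

```text
clock: 9.25
eef_pos: [572.1, 134.9, 90.1]
tcp_rot: [3.142, -0.0, 0.804]
contact_force: [-0.4, -0.2, -5.1]
opening: 0.309
grasp_force: 89.5
clock: 9.5
eef_pos: [572.2, 134.9, 86.6]
tcp_rot: [-3.142, 0.0, 0.804]
contact_force: [-0.3, -0.4, -3.2]
opening: 0.304
grasp_force: 90.1
```

```bash
python3 -m inch '[[0,0,0,0,0,0.05,1],[0,0,0,0,0,0,1],[0,0,0,0,0,0,0.5],[0,0,0,0,0,0,0.4],[0,0,0,0,0,0,0.3],[0,0,0,0,0,0,0.2],[0,0,0,0,0,0,0.2]]'
python3 -m inch '[[0,0,0,0,0,-0.4,0.2],[0,0,0,0,0,-0.8,0.2],[0,0,0,0,0,-0.8,0.2],[0,0,0,0,0,-0.8,0.2],[0,0,0,0,0,-0.8,0.2],[0,0,0,0,0,-0.4,0.2]]'
python3 -m inch '[[0,0,0,-0.8,0,0,0.5],[0,0,0,-0.8,0,0,1],[0,0,0,-0.8,0,0,1],[0,0,0,-0.8,0,0,1],[0,0,0,-0.8,0,0,1],[0,0,0,-0.5,0,0,1],[0,0,0,0,0,0,1],[0,0,0,0,0,0,1]]' 100
python3 - <<'E'
from m import *
f=grab_frame("side");P=pts(f);cv2.imwrite("pics/s2.png",cv2.resize(f["pixels"][130:350,130:400,::-1],None,fx=2.5,fy=2.5))
Q=P[240:300,170:260].reshape(-1,3)
ex=np.array([np.cos(.804),np.sin(.804)]);pw=np.array([-ex[1],ex[0]]);D=Q[:,:2]-[574.5,139];a=D@ex;b=D@pw
F=Q[(abs(b-11)<4)&(a>15)&(a<40)];print("face z",np.percentile(F[:,2],[2,98]).round(1),np.median(b[(abs(b-11)<4)&(a>15)&(a<40)&(Q[:,2]>60)&(Q[:,2]<85)]))
E
```

```text
clock: 10.08
eef_pos: [572.3, 134.9, 85.0]
tcp_rot: [3.141, -0.0, 0.804]
contact_force: [0.0, -0.5, -1.1]
opening: 0.8
grasp_force: 0.0
clock: 10.58
eef_pos: [573.2, 135.1, 188.1]
tcp_rot: [3.14, -0.003, 0.804]
contact_force: [0.1, 0.4, -0.5]
opening: 0.796
grasp_force: 0.0
clock: 11.25
eef_pos: [494.4, 53.7, 185.4]
tcp_rot: [3.141, -0.001, 0.803]
contact_force: [1.1, 0.3, -0.7]
opening: 0.001
grasp_force: 0.0
face z [44.3 90.9] 12.960684491171383
```

View pics/s2.png

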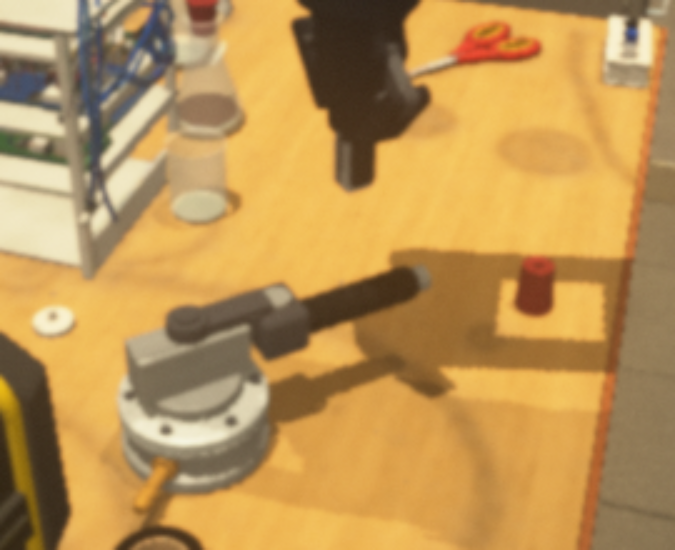

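The side crop shows the wrench fully down on the nut: its head sits flat on the flange at (190,370), the top at z≈91 as expected, and the grip is at (360,300). Next I'll bring the closed fingers down on the counter-clockwise side of the grip.

```bash
python3 -m inch '[[0,0,0,0,0.9,0,1],[0,0,0,-0.1,0.6,0.2,1],[0,0,0,0,0,0.8,1],[0,0,0,0,0,0.8,1],[0,0,0,0,0,0.8,1],[0,0,0,0,0,0.8,1],[0,0,0,0,0,0.6,1],[0,0,0,0,0,0.2,1]]'
python3 -m inch '[[0,0,0,0,0,0,1],[0,0,0,0,0,0,1]]'
```

```text
clock: 11.97
eef_pos: [518.7, 26.0, 77.4]
tcp_rot: [-3.139, 0.002, 0.804]
contact_force: [-0.1, 0.5, -0.8]
opening: -0.002
grasp_force: 0.0
clock: 12.13
eef_pos: [519.9, 26.0, 80.1]
tcp_rot: [-3.142, 0.0, 0.804]
contact_force: [0.5, 0.1, 0.8]
opening: 0.002
grasp_force: 0.0
```

```bash
python3 -m inch '[[0,0,0,0,-0.15,0,1],[0,0,0,0,-0.15,0,1],[0,0,0,0,-0.1,0,1],[0,0,0,0,0,0,1]]'
python3 -m inch '[[0,0,0,0,-0.1,0,1],[0,0,0,0,-0.1,0,1],[0,0,0,0,0,0,1]]'
python3 -m inch '[[0,0,0.016,-0.05,-0.24,0,1],[0,0,0.016,-0.05,-0.24,0,1],[0,0,0,0,0,0,1]]'
```

```text
clock: 12.47
eef_pos: [511.9, 33.4, 80.6]
tcp_rot: [3.141, -0.001, 0.805]
contact_force: [-0.2, -0.2, -0.1]
opening: -0.001
grasp_force: 0.0
clock: 12.72
eef_pos: [508.3, 36.6, 80.2]
tcp_rot: [3.141, -0.0, 0.804]
contact_force: [0.7, -0.5, -0.1]
opening: -0.004
grasp_force: 0.2
clock: 12.97
eef_pos: [497.8, 43.5, 80.0]
tcp_rot: [-3.141, 0.0, 0.702]
contact_force: [0.2, -0.2, 0.5]
opening: -0.002
grasp_force: 0.1
```

```bash
python3 -m inch '[[0,0,0.016,-0.05,-0.24,0,1],[0,0,0.016,-0.05,-0.24,0,1],[0,0,0,0,0,0,1]]'
cat > ang.py <<'E'
from m import *
import sys
f=grab_frame("side");P=pts(f);Q=P.reshape(-1,3);C=f["pixels"].reshape(-1,3).astype(int)
D=Q[:,:2]-[574.5,139.5];R=np.hypot(*D.T)
H=Q[(R<44)&(Q[:,2]>60)&(Q[:,2]<94)];line(H,"head")
s=r.sense();print(s["contact_force"].round(1),s["tcp_rot"].round(3))
cv2.imwrite("pics/%s.png"%sys.argv[1],cv2.resize(f["pixels"][180:340,130:350,::-1],None,fx=3,fy=3))
E
python3 ang.py s3
```

```text
clock: 13.22
eef_pos: [488.5, 51.2, 80.0]
tcp_rot: [-3.141, 0.0, 0.603]
contact_force: [0.5, -0.0, -0.6]
opening: -0.002
grasp_force: 0.1
head 1049 mean [570.8 149.4  79.5] rectc 570.4 139.0 size 80.2 28.6 ang -2.666 zmed 81.3 zmax 94.0
[-0.4 -0.7 -0.1] [-3.142  0.     0.606]
```

View pics/s3.png

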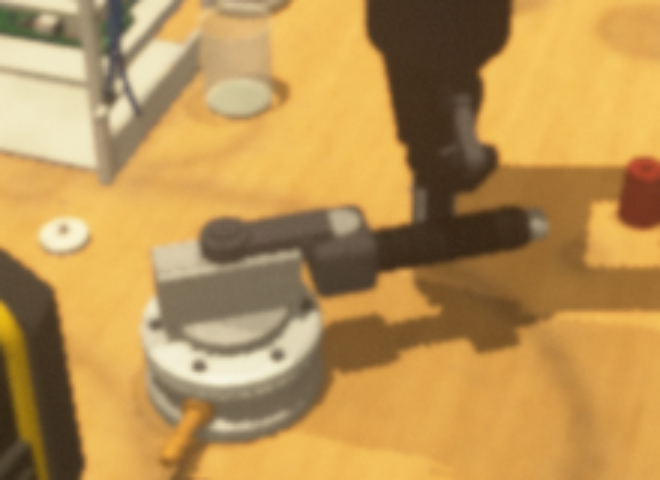

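The crop shows the head still flat on the flange and the fist behind the grip at (430,205). The wrench has turned clockwise. Continuing in small steps.

```bash
python3 -m inch '[[0,0,0.016,-0.05,-0.24,0,1],[0,0,0,0,0,0,1]]'
python3 -m inch '[[0,0,0.016,-0.05,-0.24,0,1],[0,0,0,0,0,0,1]]'
```

```text
clock: 13.43
eef_pos: [484.3, 55.2, 80.0]
tcp_rot: [-3.142, 0.0, 0.553]
contact_force: [0.2, -0.8, 0.1]
opening: 0.001
grasp_force: 0.2
clock: 13.6
eef_pos: [480.1, 59.7, 80.0]
tcp_rot: [-3.141, 0.0, 0.504]
contact_force: [0.1, -0.5, 0.5]
opening: -0.003
grasp_force: 0.2
```

```bash
python3 -m inch '[[0,0,0.016,-0.05,-0.24,0,1],[0,0,0,0,0,0,1]]'
```

```text
clock: 13.77
eef_pos: [476.1, 64.3, 80.0]
tcp_rot: [-3.141, 0.0, 0.454]
contact_force: [1.0, -0.8, 0.1]
opening: 0.003
grasp_force: 0.2
```

```bash
python3 -m inch '[[0,0,0.016,-0.05,-0.24,0,1],[0,0,0,0,0,0,1]]'
```

```text
clock: 13.93
eef_pos: [472.4, 69.2, 80.0]
tcp_rot: [-3.141, 0.0, 0.404]
contact_force: [-0.2, -0.9, 0.1]
opening: -0.002
grasp_force: 0.2
```

```bash
python3 -m inch '[[0,0,0.016,-0.05,-0.24,0,1],[0,0,0,0,0,0,1]]'
```

```text
clock: 14.1
eef_pos: [468.9, 74.2, 80.0]
tcp_rot: [-3.141, 0.0, 0.354]
contact_force: [1.3, -0.3, 0.3]
opening: -0.001
grasp_force: 0.2
```

```bash
python3 -m inch '[[0,0,0.016,-0.05,-0.24,0,1],[0,0,0,0,0,0,1]]'
```

```text
clock: 14.27
eef_pos: [465.7, 79.4, 80.0]
tcp_rot: [-3.142, 0.0, 0.304]
contact_force: [0.4, 0.2, 0.3]
opening: 0.002
grasp_force: 0.2
```

```bash
python3 -m inch '[[0,0,0.016,-0.05,-0.24,0,1],[0,0,0,0,0,0,1]]'
```

```text
clock: 14.43
eef_pos: [462.8, 84.8, 80.0]
tcp_rot: [-3.142, 0.0, 0.253]
contact_force: [0.3, -0.4, 0.2]
opening: -0.0
grasp_force: 0.1
```

```bash
python3 -m inch '[[0,0,0.016,-0.05,-0.24,0,1],[0,0,0,0,0,0,1]]'
```

```text
clock: 14.6
eef_pos: [460.1, 90.3, 80.0]
tcp_rot: [-3.142, 0.0, 0.203]
contact_force: [-0.0, -0.6, 0.6]
opening: -0.002
grasp_force: 0.1
```

```bash
python3 -m inch '[[0,0,0.016,-0.05,-0.24,0,1],[0,0,0,0,0,0,1]]'
```

```text
clock: 14.77
eef_pos: [457.7, 95.9, 80.0]
tcp_rot: [-3.142, -0.0, 0.153]
contact_force: [0.3, -0.3, 1.2]
opening: -0.003
grasp_force: 0.1
```

```bash
python3 -m inch '[[0,0,0.016,-0.05,-0.24,0,1],[0,0,0,0,0,0,1]]'
```

```text
clock: 14.93
eef_pos: [455.8, 101.3, 80.1]
tcp_rot: [3.141, -0.0, 0.103]
contact_force: [1.7, -5.9, 0.2]
opening: 0.002
grasp_force: 2.7
```

The nut has seated (6 N). Finer steps from here.

```bash
python3 -m inch '[[0,0,0.008,-0.025,-0.12,0,1],[0,0,0,0,0,0,1]]'
```

```text
clock: 15.1
eef_pos: [455.0, 103.8, 80.1]
tcp_rot: [3.141, -0.0, 0.08]
contact_force: [1.7, -7.4, 1.1]
opening: 0.001
grasp_force: 3.5
```

```bash
python3 -m inch '[[0,0,0.008,-0.025,-0.12,0,1],[0,0,0,0,0,0,1]]'
```

```text
clock: 15.27
eef_pos: [454.2, 106.6, 80.1]
tcp_rot: [3.141, -0.0, 0.054]
contact_force: [2.0, -8.0, 0.6]
opening: 0.002
grasp_force: 3.9
```

```bash
python3 -m inch '[[0,0,0.008,-0.025,-0.12,0,1],[0,0,0,0,0,0,1]]'
```

```text
clock: 15.43
eef_pos: [453.5, 109.5, 80.1]
tcp_rot: [3.14, -0.0, 0.029]
contact_force: [3.5, -8.2, 0.0]
opening: 0.003
grasp_force: 4.4
```

```bash
python3 -m inch '[[0,0,0.008,-0.025,-0.12,0,1],[0,0,0,0,0,0,1]]'
```

```text
clock: 15.6
eef_pos: [452.7, 112.4, 80.0]
tcp_rot: [3.14, -0.0, 0.004]
contact_force: [1.8, -9.0, 0.7]
opening: -0.002
grasp_force: 4.7
```

```bash
python3 -m inch '[[0,0,0.008,-0.025,-0.12,0,1],[0,0,0,0,0,0,1]]'
```

```text
clock: 15.77
eef_pos: [452.1, 115.2, 80.0]
tcp_rot: [3.14, -0.0, -0.021]
contact_force: [2.6, -10.4, 0.3]
opening: 0.001
grasp_force: 5.2
```

```bash
python3 -m inch '[[0,0,0.008,-0.025,-0.12,0,1],[0,0,0,0,0,0,1]]'
```

```text
clock: 15.93
eef_pos: [451.6, 118.3, 80.0]
tcp_rot: [3.14, -0.0, -0.046]
contact_force: [2.9, -10.1, -0.1]
opening: -0.003
grasp_force: 4.9
```

```bash
python3 -m inch '[[0,0,0.008,-0.025,-0.12,0,1],[0,0,0,0,0,0,1]]'
```

```text
clock: 16.1
eef_pos: [451.1, 121.5, 80.0]
tcp_rot: [3.141, -0.0, -0.071]
contact_force: [2.5, -7.7, -0.2]
opening: -0.001
grasp_force: 3.8
```

The click has happened: force fell from 10.4 to 7.7 N. Two more small steps will clear the 0.04 rad mark, to about 0.08–0.10 rad, and then I back off.

```bash
python3 -m inch '[[0,0,0.008,-0.025,-0.12,0,1],[0,0,0,0,0,0,1]]'
python3 -m inch '[[0,0,0.006,-0.02,-0.09,0,1],[0,0,0,0,0,0,1]]'
python3 ang.py s4
```

```text
clock: 16.27
eef_pos: [450.7, 124.7, 80.0]
tcp_rot: [3.141, -0.001, -0.097]
contact_force: [2.3, -7.3, -0.6]
opening: -0.001
grasp_force: 3.2
clock: 16.43
eef_pos: [450.5, 127.0, 80.1]
tcp_rot: [3.141, -0.001, -0.115]
contact_force: [2.8, -6.2, 0.1]
opening: -0.001
grasp_force: 2.8
head 890 mean [576.8 150.2  79.1] rectc 572.9 140.7 size 29.5 77.0 ang 3.044 zmed 80.6 zmax 93.9
[ 2.4 -5.2 -0.7] [ 3.141e+00 -1.000e-03 -1.140e-01]
```

View pics/s4.png

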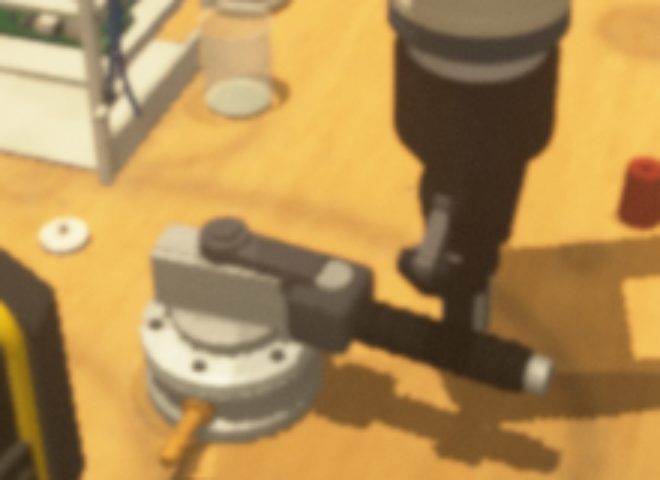

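The crop shows the handle broken over relative to the head (handle angled down at (400,325)), with the head still flat on the flange. I'll back off gently now so the handle springs straight, then withdraw.

```bash
python3 -m inch '[[0,0,0,0,0.08,0,1],[0,0,0,0,0.08,0,1],[0,0,0,0,0.08,0,1],[0,0,0,0,0.08,0,1],[0,0,0,0,0.1,0,1],[0,0,0,0,0.1,0,1],[0,0,0,0,0.15,0,1],[0,0,0,0,0.2,0,1]]'
python3 -m inch '[[0,0,0,0,0.4,0,1],[0,0,0,0,0.4,-0.3,1],[0,0,0,0,0,-0.8,1],[0,0,0,0,0,-0.8,1],[0,0,0,0,0,-0.8,1],[0,0,0,0,0,-0.8,1],[0,0,0,0,0,-0.5,1],[0,0,0,0,0,0,1]]'
python3 ang.py s5
```

```text
clock: 17.15
eef_pos: [448.2, 105.7, 80.2]
tcp_rot: [-3.141, -0.001, -0.115]
contact_force: [-0.1, -0.6, 0.1]
opening: -0.002
grasp_force: 0.0
clock: 17.82
eef_pos: [446.2, 85.9, 182.8]
tcp_rot: [-3.14, -0.004, -0.118]
contact_force: [-0.2, -1.3, 0.2]
opening: 0.0
grasp_force: 0.0
head 968 mean [574.  149.4  79.3] rectc 572.1 139.6 size 78.9 29.7 ang 3.101 zmed 80.7 zmax 93.7
[-0.   0.1  0.8] [-3.141e+00 -3.000e-03 -1.190e-01]
```

View pics/s5.png

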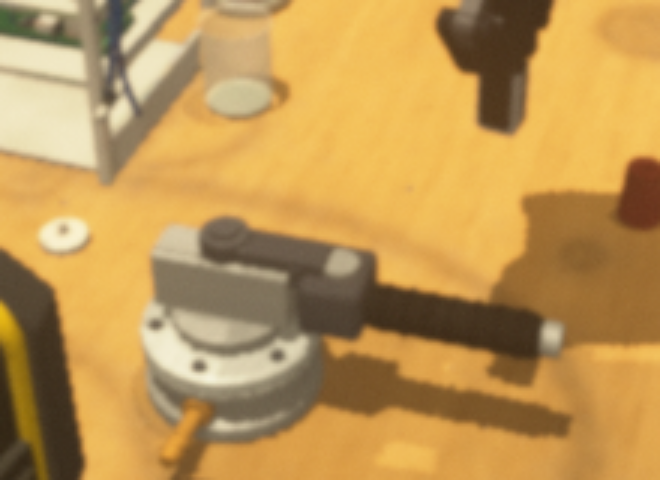

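The crop shows the handle back in line with the head, the head flat on the nut and the gripper clear above. Handing in.

```bash
python3 -m inch '[[0,0,0,0,0,0,1],[0,0,0,0,0,0,1]]'; python3 -c "
from rig import r
print(r.sign_off())"
```

```text
clock: 18.03
eef_pos: [444.2, 85.9, 179.1]
tcp_rot: [3.141, 0.002, -0.119]
contact_force: [-1.2, 0.4, 0.2]
opening: -0.002
grasp_force: 0.0
the job is handed in; nothing more can be done
None
```

The lid is tightened to the click and handed in at 18 s (no verdict came back): I stopped about 0.1 rad past the click by my estimate, the handle sprang back straight, and the wrench stands released on the nut with the other items untouched.

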